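Fill the pressing rack to its mark and latch the door

ROBOT

A 6-joint arm with a two-finger parallel gripper is mounted at the origin on the work surface. World frame = base frame: x ahead of the robot, y to its left, z up, the work surface at z = 0. Lengths are in m, angles in rad, forces in N, time in s.
With the tool pointing down it reaches from about 0.325 to 0.775 m from the base axis. Payload 5.5 kg.
Tool frame: the origin (TCP) lies at the very end of the fingers, on their centre line; the grasp point (between the pads) lies ctrl.grip_depth behind it (ctrl.grip_depth is the distance from the TCP to the grasp point, in m); z points along the fingers, y is the line along which they close (so a half turn about z gives the same grasp; the last joint's range is limited). The gripper opens to 85 mm and grips with 20 to 120 N. Pads are 22 mm wide; open, the fingers measure 114 mm over their backs; the gripper's body (76 mm by 85 mm) begins 54 mm behind the grasp point. The pads swing forward as they close: fully open they stand 13 mm farther back than shut.
Start: joints at [-1.258, 0.091, 1.231, -0, 1.82, -0.057], TCP at [0.217, -0.559, 0.231] pointing down, gripper open.
Joint ranges: [-2.87, 2.87], [-0.86, 2.18], [0.17, 2.46], [-1.51, 4.65], [0.06, 2.69], [-2.65, 2.65]. Speed limits (rad/s): [2.57, 2.57, 3.01, 3.14, 3.14, 3.14].

INTERFACE

Orientations are given as [roll, pitch, yaw] about the fixed x, y, z axes, in that order (R = Rz(yaw) Ry(pitch) Rx(roll)).
In Python, from cell import ctrl, claw, snapshot, get_calibration gives the robot as it stands. Calls block until the motion is done:
- ctrl.reach(position, orientation): joint-space move of the TCP to a pose.
- ctrl.move_linear(position, attitude=None, feed=0.15): straight line of the TCP; attitude=None keeps the orientation; feed is the mean speed in m/s.
- ctrl.movej(angles): joint-space move.
- claw.grip(opening): finger opening in m; the grip force is fixed at half the most; returns when the fingers have stopped.
- ctrl.dwell(seconds).
- ctrl.solve_ik(position, orientation): joint angles nearest the present ones, or None.
- ctrl.state(): the state.
- snapshot(name): name is "scene" or "top"; returns (picture, depth): 420x560x3 uint8, blue, green, red; 420x560 float32, m along the optical axis (not along the pixel's ray), 0 where there is no reading.
- get_calibration(name): a dict with "fx", "fy", "cx", "cy" (pixels), "k1" (the pictures are not rectified: a ray, as slopes to the right and down, at radius r is drawn at 1 + k1 r^2 times it, then the intrinsics apply), "extrinsics" (4x4, takes a point from camera to world coordinates). Camera axes: x right, y down, z forward; pixel columns grow to the right and rows downward; lengths in m; the calibration is good to about 2 mm. A picture is of the moment at which its call begins. get_calibration takes no time and is no camera call.
A pose or a line that the arm cannot do raises ctrl.Unreachable and nothing moves.
- ctrl.hand_in(): hands the job in; it is judged then, once.
The state is a dict: "time": time; "qpos": joint angles; "qd": joint speeds; "tau": joint torques, N m; "tool_pos": TCP position; "tool_rot": TCP orientation; "contact_force": force on the tool from outside, world axes, zero at the start; "ft_torque": the same for the moment, N m; "width": finger opening in m; "grasp_force": force on a finger pad.
Only numpy, scipy, OpenCV 4.12 (cv2) and the standard library are available. Lean on these libraries where they do the work, as an engineer would, in place of code of your own. Each camera call takes 0.05 s, during which the arm holds its last target. There are 200 camera calls.

TASK

Add press boards to the one already in the pressing rack, stacked flat on top of it in the middle, until the top of the stack is level with the red mark, and leave the board that would go above it outside. Then push the rack's door shut until it clicks home on its catch. Leave the tin, knife, jar and brush cup where they stand.

Things in the scene. Friction and masses are not known exactly. Their poses are not given: they have to be found in the camera images.
- rack: wooden pressing rack fixed to the bench, 150 deep x 220 wide x 235 mm high, open at front and back, no floor (boards stand on the bench). Origin: bottom centre of its front plane; x points into the rack, y to its left wall, z up. Side walls 10 mm thick, inner faces at y = +-100 mm. At the rear: gauge post 8 x 14 mm, 225 high, at x 138, y 55 mm; stop 8 mm high at x 147 mm
- rack_top (a point): front edge of the rack's roof, mid width, on the underside of the front header, 225 mm above the bench. Behind it steel bars along y (10 mm thick, 35 mm apart, same underside) close the top, so boards go in only through the front, with the tool tilted forward. Axes as the rack
- rack_floor (a point): point on the bench in the rack where the middle of the stack belongs: 58 mm behind the front plane, midway between the side walls. One board already lies with its centre within 20 mm of it
- mark (a point): height of the red mark (upper edge of the red lines on gauge post and side walls), 60 mm above the bench, straight above rack_floor; axes as the rack
- door (a joint): angle of the rack's door, rad: 0 = shut and seated, grows as it opens to the robot's side, at most 2.3; starts wide open. Seen from above the free edge points to the rack's -y when shut, to its -x at 1.57. It stays where it is left and swings with about 1 N. At about 0.08 it meets a sprung roller catch that takes about 11 N near the brass plate; below about 0.03 the catch draws it home
- door_hinge (a point): lower end of the upright hinge line, at the rack's front left edge (rack x 0, y +110 mm), 5 mm above the bench, on the door's inner face. Axes turn with the door: -y along the panel to the free edge, -x out of its outer face, z up. Panel 215 wide, 210 high, 12 mm thick (outer face at x = -12 mm): wooden frame, clear pane from 25 to 130 mm above its lower edge, solid wood above
- door_plate (a point): centre of the flat brass push plate (50 x 50 mm, flush) on the door's outer face, 165 mm from the hinge line, 175 mm above the bench; axes as door_hinge
- thick_a: press board, thick, mid-brown wood, flat block 90 x 60 x 24 mm (x, y, z), origin at the centre of its underside, its long side along its x axis, z up; 0.03 to 0.14 kg. It starts flat, either on the bench or in the rack
- thick_b: press board, thick, mid-brown wood (same as thick_a), flat block 90 x 60 x 24 mm (x, y, z), origin at the centre of its underside, its long side along its x axis, z up; 0.03 to 0.14 kg. It starts flat, either on the bench or in the rack
- thin_a: press board, thin, pale plywood, flat block 90 x 60 x 12 mm (x, y, z), origin at the centre of its underside, its long side along its x axis, z up; 0.03 to 0.14 kg. It starts flat, either on the bench or in the rack
- thin_b: press board, thin, pale plywood (same as thin_a), flat block 90 x 60 x 12 mm (x, y, z), origin at the centre of its underside, its long side along its x axis, z up; 0.03 to 0.14 kg. It starts flat, either on the bench or in the rack
- tin: bystander: flat metal tin with a window, 95 x 70 x 24 mm, origin at the centre of its underside
- knife: bystander: closed craft knife lying flat, 150 x 20 x 12 mm, long along its x, origin at the centre of its underside
- jar: bystander: amber glass jar, 56 mm across, 60 mm high, origin at the centre of its underside
- cup: bystander: blue cup of brushes, 72 mm across, cup 90 mm high, brushes to 165 mm, origin at the centre of its underside
Mind the look-alikes: they are no part of the job. What is shaped like the thin_b but turquoise is not meant.

How it is judged:
On the way, in this order (a step that is already met when the one before it is completed fails the run):
1. the boards in the rack are stacked flat, let go, with the top of the stack level with the red mark (((horizontal distance between thick_a and rack_floor below 0.03 m and height (world z) of thick_a between 0.032 and 0.04 m and angle between thick_a's own z axis and vertical below 0.07 rad and linear speed of thick_a below 0.02 m/s) or (horizontal distance between thick_b and rack_floor below 0.03 m and height (world z) of thick_b between 0.032 and 0.04 m and angle between thick_b's own z axis and vertical below 0.07 rad and linear speed of thick_b below 0.02 m/s) or (horizontal distance between thin_a and rack_floor below 0.03 m and height (world z) of thin_a between 0.044 and 0.052 m and angle between thin_a's own z axis and vertical below 0.07 rad and linear speed of thin_a below 0.02 m/s) or (horizontal distance between thin_b and rack_floor below 0.03 m and height (world z) of thin_b between 0.044 and 0.052 m and angle between thin_b's own z axis and vertical below 0.07 rad and linear speed of thin_b below 0.02 m/s)) and not (horizontal distance between thick_a and rack_floor below 0.12 m and height (world z) of thick_a above 0.04 m) and not (horizontal distance between thick_b and rack_floor below 0.12 m and height (world z) of thick_b above 0.04 m) and not (horizontal distance between thin_a and rack_floor below 0.12 m and height (world z) of thin_a above 0.052 m) and not (horizontal distance between thin_b and rack_floor below 0.12 m and height (world z) of thin_b above 0.052 m) and contact force between the fingers and thick_a below 0.1 N and contact force between the fingers and thick_b below 0.1 N and contact force between the fingers and thin_a below 0.1 N and contact force between the fingers and thin_b below 0.1 N), for 0.2 s.
2. the door is shut and seated on its catch (value of joint door below 0.012 rad and velocity of joint door above -0.05 rad/s), for 0.2 s.
At the end, for the whole second after the job is handed in: The topmost board in the rack lies flat (within 0.07 rad), at rest, its centre within 30 mm of the middle of the stack place, its top within 4 mm of the red mark, no board in the rack stands higher, the fingers touch no board, and the door is at rest seated on its catch (within 0.012 rad of shut) (all of step 1 and all of step 2).
It fails at once if the tin was pushed, moved or knocked over (distance of tin from where it was at the start of the episode above 0.02 m or angle between tin's own z axis and vertical above 0.3 rad).
It fails at once if the knife was pushed, moved or knocked over (distance of knife from where it was at the start of the episode above 0.02 m or angle between knife's own z axis and vertical above 0.3 rad).
It fails at once if the glass jar was pushed, moved or knocked over (distance of jar from where it was at the start of the episode above 0.02 m or angle between jar's own z axis and vertical above 0.3 rad).
It fails at once if the brush cup was pushed, moved or knocked over (distance of cup from where it was at the start of the episode above 0.02 m or angle between cup's own z axis and vertical above 0.3 rad).
It also fails if it takes over 72 s, if anything falls off the work surface, if the arm or the gripper's body presses on something with over 40 N, if the wrist force passes 120 N, or if a joint passes its speed limit or range.

## Working session

There is one attempt and no reset: what is moved stays moved. The work goes in short steps, each a Python script; the robot and the scene stay as the last script left them, time stands still between calls to the robot, and variables do not carry over. Pictures are saved under pics/ and viewed, at most 13 in all, crops included, and the job is handed in when it is done.

```bash
ls; mkdir -p pics
python3 - <<'E'
from cell import ctrl, claw, snapshot, get_calibration
import cv2,numpy as np
for n in("scene","top"):
    p,d=snapshot(n); cv2.imwrite(f"pics/{n}0.png",p); np.save(f"pics/{n}0.npy",d)
    c=get_calibration(n); print({k:(np.round(v,4).tolist()) for k,v in c.items()})
print(ctrl.grip_depth, ctrl.state()["time"])
E
```

```text
pics
{'fx': 476.2462, 'fy': 476.2462, 'cx': 281.1842, 'cy': 205.654, 'k1': -0.0545, 'extrinsics': [[-0.7535, 0.5666, -0.3335, 0.8966], [0.6575, 0.6536, -0.3748, 0.3039], [0.0056, -0.5017, -0.865, 1.1045], [0.0, 0.0, 0.0, 1.0]]}
{'fx': 380.6533, 'fy': 380.6533, 'cx': 278.1012, 'cy': 200.43, 'k1': 0.0181, 'extrinsics': [[-0.0184, -0.9947, 0.101, 0.4468], [-0.9998, 0.018, -0.0043, -0.1226], [0.0024, -0.1011, -0.9949, 1.2471], [0.0, 0.0, 0.0, 1.0]]}
0.0187 0.1
```

View pics/scene0.png

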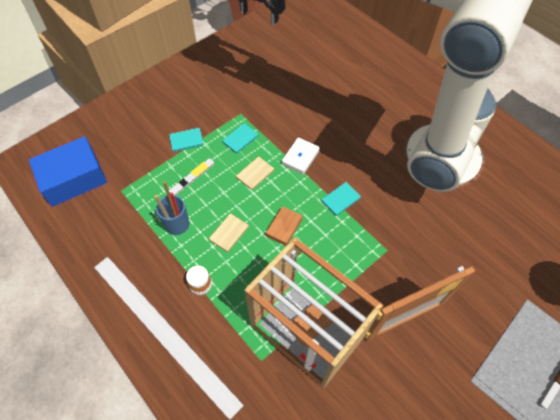

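View pics/top0.png

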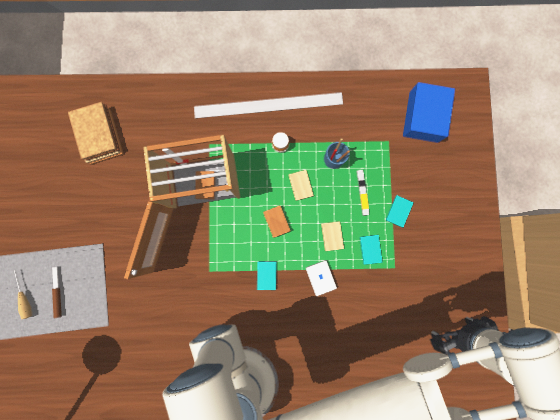

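The top view shows the boards outside the rack: a brown one (thick) at (277,221) and pale ones (thin) at (301,185) and (333,236). The board in the rack is at about (208,180) and must be the other thick one. That makes the stack 24 + 24 + 12 = 60 mm, so I add the thick board and one thin board and leave the other thin one out.

These could be mistaken for boards:
- turquoise blocks at (400,211), (371,250) and (267,276)
- the white tin at (321,278)
- the cork block at (95,130)

The rack's roof corners are at about (145,148), (224,137), (231,189) and (152,200). The door's free edge is near (130,275).

```bash
cat > h.py <<'E'
from cell import ctrl, claw, snapshot, get_calibration
import cv2, numpy as np
def ray(n,uv):
    c=get_calibration(n); K=np.array([[c["fx"],0,c["cx"]],[0,c["fy"],c["cy"]],[0,0,1.]])
    p=cv2.undistortPoints(np.array(uv,float).reshape(-1,1,2),K,np.array([c["k1"],0,0,0.])).reshape(-1,2)
    T=np.array(c["extrinsics"]); return T[:3,3],np.c_[p,np.ones(len(p))]@T[:3,:3].T
def onplane(n,uv,z):
    o,d=ray(n,uv); return o+d*((z-o[2])/d[:,2])[:,None]
def project(n,P):
    c=get_calibration(n); K=np.array([[c["fx"],0,c["cx"]],[0,c["fy"],c["cy"]],[0,0,1.]])
    T=np.linalg.inv(np.array(c["extrinsics"]))
    return cv2.projectPoints(np.array(P,float).reshape(-1,1,3),cv2.Rodrigues(T[:3,:3])[0],T[:3,3],K,np.array([c["k1"],0,0,0.]))[0].reshape(-1,2)
def board(n,p,lo,hi,seed,z,r=30):
    m=cv2.inRange(cv2.cvtColor(p,cv2.COLOR_BGR2HSV),lo,hi); w=np.zeros_like(m); cv2.circle(w,seed,r,255,-1)
    cs,_=cv2.findContours(m&w,cv2.RETR_EXTERNAL,cv2.CHAIN_APPROX_NONE)
    c=max(cs,key=cv2.contourArea).reshape(-1,2)
    P=onplane(n,c,z)[:,:2]; (cx,cy),(a,b),t=cv2.minAreaRect((P*1000).astype(np.float32))
    if a<b: a,b,t=b,a,t+90
    t=np.radians((t+90)%180-90); return np.array([cx/1000,cy/1000]),t,(a,b)
E
python3 - <<'E'
from h import *
p=cv2.imread("pics/top0.png");s=cv2.imread("pics/scene0.png");d=np.load("pics/top0.npy")
T=np.array(get_calibration("top")["extrinsics"])
def h(u,v):
    o,r=ray("top",[[u,v]]); return (o+r[0]*d[v,u])[2]
hsv=cv2.cvtColor(p,cv2.COLOR_BGR2HSV); hs=cv2.cvtColor(s,cv2.COLOR_BGR2HSV)
for q in[(277,221),(301,185),(333,236),(208,172),(206,182)]: print(q,hsv[q[1],q[0]],round(h(*q),4))
for q in[(284,224),(228,232),(255,172)]: print("sc",q,hs[q[1],q[0]])
for nm,q,z,lo,hi in[("thick",(277,221),.024,(3,90,60),(22,255,255)),("thin1",(301,185),.012,(12,40,120),(32,160,255)),("thin2",(333,236),.012,(12,40,120),(32,160,255))]:
    print(nm,board("top",p,lo,hi,q,z))
for nm,q,z,lo,hi in[("thick",(284,224),.024,(3,90,60),(22,255,255)),("thin1",(228,232),.012,(12,40,120),(32,160,255)),("thin2",(255,172),.012,(12,40,120),(32,160,255))]:
    print(nm,board("scene",s,lo,hi,q,z,26))
a=cv2.resize(p[128:288,115:315],None,fx=3.7,fy=3.7,interpolation=cv2.INTER_CUBIC)
cv2.imwrite("pics/ct.png",a)
cv2.imwrite("pics/cs.png",cv2.resize(s[230:390,235:485],None,fx=3.2,fy=3.2,interpolation=cv2.INTER_CUBIC))
E
```

```text
(277, 221) [ 13 157 217] 0.0266
(301, 185) [ 24  72 246] 0.0093
(333, 236) [ 24  72 245] 0.0146
(208, 172) [ 14 154 229] 0.0201
(206, 182) [ 13 154 227] 0.0235
sc (284, 224) [ 13 149 209]
sc (228, 232) [ 23  67 251]
sc (255, 172) [ 23  66 250]
thick (array([ 0.50450354, -0.1213109 ]), np.float64(0.36361699641040895), (88.91578674316406, 59.762367248535156))
thin1 (array([ 0.62243628, -0.20233557]), np.float64(0.24711185465028068), (89.09584045410156, 61.06032180786133))
thin2 (array([ 0.45472687, -0.30039969]), np.float64(0.11215630789094819), (88.59628295898438, 60.801631927490234))
thick (array([ 0.51404486, -0.09996666]), np.float64(0.36116049662091987), (109.06338500976562, 93.65390014648438))
thin1 (array([ 0.62898364, -0.19944077]), np.float64(0.2408494812812298), (90.75137329101562, 61.91780090332031))
thin2 (array([ 0.46065686, -0.29742087]), np.float64(0.10951078192071233), (91.62750244140625, 63.10953903198242))
```

View pics/ct.png

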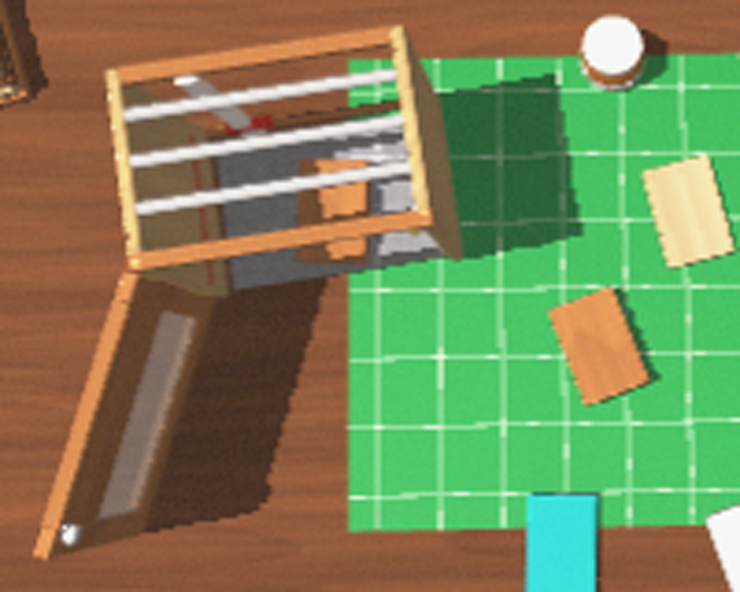

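View pics/cs.png

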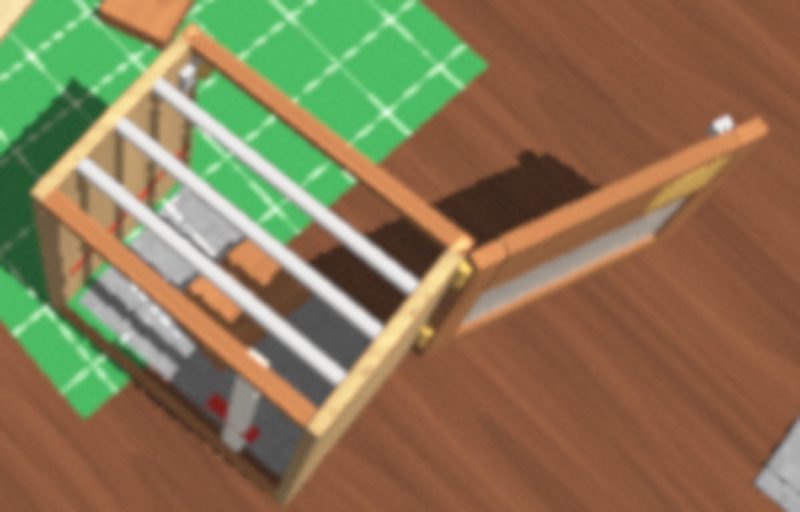

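The crops confirm the choice. The brown board lies at crop (600,345) and the pale one at (690,210). The rack board's top reads 20–24 mm, so it is a thick one. The door's hinge end is at crop (133,272) and its free top edge at (42,556). The brass plate is on the far (left) face.

Run:
```python
from h import *
t=np.array([[133,268],[430,222],[107,70],[402,27]])/3.7+[115,128]
s=np.array([[470,241],[191,30],[313,432],[36,192]])/3.2+[235,230]
A=onplane("top",t,.235);B=onplane("scene",s,.235)
loc=np.array([[0,.11],[0,-.11],[.15,.11],[.15,-.11]])
for nm,Q in(("top",A),("scene",B),("avg",(A+B)/2)):
    Q=Q[:,:2]; q=Q-Q.mean(0); l=loc-loc.mean(0)
    th=np.arctan2((l[:,0]*q[:,1]-l[:,1]*q[:,0]).sum(),(l*q).sum()); R=np.array([[np.cos(th),-np.sin(th)],[np.sin(th),np.cos(th)]])
    o=Q.mean(0)-R@loc.mean(0); print(nm,o.round(4),th.round(4),"res mm",(1000*((Q-o)@R-loc)).round(1).tolist())
D=onplane("top",np.array([[40,557],[50,554]])/3.7+[115,128],.215)[:,:2]
Ds=onplane("scene",np.array([[768,128]])/3.2+[235,230],.215)[:,:2]
hinge=o+R@[0,.11]
for d in np.r_[D,Ds]:
    v=R.T@(d-hinge); print("door",v.round(3),np.hypot(*v),np.arctan2(-v[0],-v[1]))
b=np.array([[318,160],[366,160],[366,258],[328,260]])/3.7+[115,128]
print(((onplane("top",b,.024)[:,:2]-o)@R).round(3))
sb=np.array([[190,286],[235,320],[280,265],[235,238]])/3.2+[235,230]
print(((onplane("scene",sb,.024)[:,:2]-o)@R).round(3))
# IK check
from scipy.spatial.transform import Rotation as Ro
def ori(yaw,tilt): return (Ro.from_euler("z",yaw)*Ro.from_euler("y",np.pi-tilt)).as_euler("xyz")
for til in(.6,.8):
  for p,y in(([.50,-.115,.01],.36),([.61,-.2,.01],.245),([*(o+R@[.035,0]),.05],th),([*(o+R@[-.1,0]),.2],th)):
    for f in(0,np.pi):
      e=ori(y,til); 
      e=(Ro.from_euler("z",y)*Ro.from_euler("y",-(til))*Ro.from_euler("x",np.pi)*Ro.from_euler("z",f)).as_euler("xyz")
      M=Ro.from_euler("xyz",e).as_matrix(); q=ctrl.solve_ik(p,list(e)); print(til,np.round(M[:,2],2),None if q is None else np.round(q,2))
```

```text
top [0.5689 0.105 ] 0.1362 res mm [[1.5, -2.3], [1.8, 1.9], [-1.2, -1.3], [-2.1, 1.7]]
scene [0.5746 0.1096] 0.1363 res mm [[0.7, -2.4], [3.6, 3.6], [-1.5, -4.6], [-2.9, 3.5]]
avg [0.5717 0.1073] 0.1362 res mm [[1.1, -2.4], [2.7, 2.7], [-1.4, -2.9], [-2.5, 2.6]]
door [-0.196  0.093] 0.21649096650719488 2.013174499693572
door [-0.195  0.085] 0.21256886111299955 1.9841796013241033
door [-0.189  0.1  ] 0.21371659792395467 2.0558045640956433
[[ 0.1    0.   ]
 [ 0.094 -0.041]
 [ 0.008 -0.029]
 [ 0.011  0.004]]
[[ 0.081 -0.034]
 [ 0.079  0.006]
 [ 0.026  0.005]
 [ 0.032 -0.032]]
0.6 [ 0.53  0.2  -0.83] [-0.61 -0.45  2.21  0.56  1.08  0.41]
0.6 [ 0.53  0.2  -0.83] None
0.6 [ 0.55  0.14 -0.83] [-0.6  -0.07  1.9   0.54  0.96  0.49]
0.6 [ 0.55  0.14 -0.83] None
0.6 [ 0.56  0.08 -0.83] [ 0.12 -0.31  2.03  0.01  0.82  1.55]
0.6 [ 0.56  0.08 -0.83] [ 0.12 -0.31  2.03  0.01  0.82 -1.59]
0.6 [ 0.56  0.08 -0.83] [ 0.12 -0.83  2.1   0.01  1.27  1.55]
0.6 [ 0.56  0.08 -0.83] [ 0.12 -0.83  2.1   0.01  1.27 -1.59]
0.8 [ 0.67  0.25 -0.7 ] [-0.74 -0.5   2.33  0.83  1.05  0.14]
0.8 [ 0.67  0.25 -0.7 ] None
0.8 [ 0.7   0.17 -0.7 ] [-0.68 -0.11  2.02  0.84  0.88  0.2 ]
0.8 [ 0.7   0.17 -0.7 ] None
0.8 [ 0.71  0.1  -0.7 ] [ 0.12 -0.43  2.21  0.02  0.57  1.54]
0.8 [ 0.71  0.1  -0.7 ] [ 0.12 -0.43  2.21  0.02  0.57 -1.6 ]
0.8 [ 0.71  0.1  -0.7 ] None
0.8 [ 0.71  0.1  -0.7 ] None
```

```bash
cat >> h.py <<'E'
from scipy.spatial.transform import Rotation as Ro
O=np.array([.5717,.1073]); TH=.1362; RR=np.array([[np.cos(TH),-np.sin(TH)],[np.sin(TH),np.cos(TH)]])
def ori(yaw,tilt=.6): return list((Ro.from_euler("z",yaw)*Ro.from_euler("y",-tilt)*Ro.from_euler("x",np.pi)).as_euler("xyz"))
def W(x,y,z): return [*(O+RR@[x,y]),z]
def st(m):
    s=ctrl.state(); print(m,"t",round(s["time"],1),"p",np.round(s["tool_pos"],3),"w",round(s["width"],4),"F",np.round(s["contact_force"],1),"g",round(s["grasp_force"],1))
BACK=.022
def pick(c,yaw,z):
    c=np.array(c); u=np.array([np.cos(yaw),np.sin(yaw)]); p=c-BACK*u
    claw.grip(.08); ctrl.reach([*(p-.03*u),.11],ori(yaw)); ctrl.move_linear([*p,.04],feed=.2); ctrl.move_linear([*p,z],feed=.08); st("down")
    claw.grip(.03); st("grip"); ctrl.move_linear([*p,z+.09],feed=.15); st("up")
E
python3 - <<'E'
from h import *
pick([.508,-.119],.362,.012)
for n in("top","scene"):
    p,_=snapshot(n); cv2.imwrite(f"pics/{n}1.png",p)
a=cv2.imread("pics/top1.png")[120:290,200:360];b=cv2.imread("pics/scene1.png")[120:290,200:360]
cv2.imwrite("pics/g1.png",cv2.resize(np.hstack([a,b]),None,fx=2.4,fy=2.4))
E
```

```text
down t 3.2 p [ 0.487 -0.127  0.011] w 0.08 F [ 1.  -0.6  0.6] g 0.0
grip t 3.5 p [ 0.488 -0.127  0.013] w 0.0581 F [-1.3 -0.4  2.8] g 65.0
up t 4.2 p [ 0.487 -0.126  0.101] w 0.0581 F [-0.2 -0.5 -1.4] g 64.6
```

View pics/g1.png

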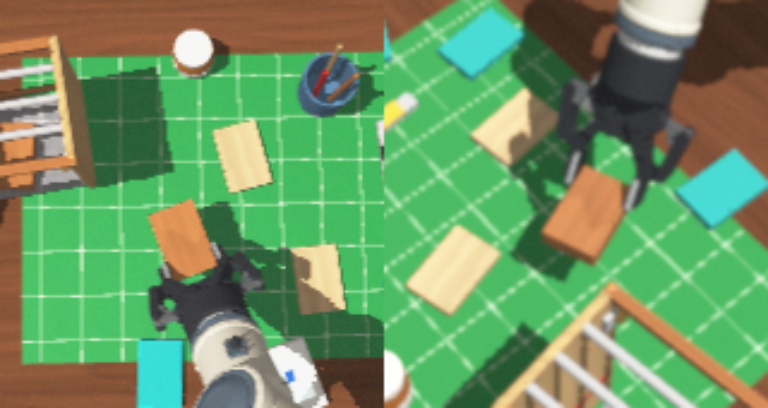

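The left half (top view) shows the brown board held by its robot-side end at (185,240). In the right half (scene view) it is held level, at (585,215). Next I place it in the rack.

```bash
cat >> h.py <<'E'
def place(zt,first=None):
    if first is not None: ctrl.move_linear(first,feed=.25)
    x=.058-BACK
    ctrl.reach(W(-.13,0,zt+.035),ori(TH)); ctrl.move_linear(W(x,0,zt+.02),feed=.15); st("in")
    z=zt+.005
    ctrl.move_linear(W(x,0,z),feed=.06); f0=ctrl.state()["contact_force"][2]; st("low")
    while z>zt-.006:
        z-=.0015; ctrl.move_linear(W(x,0,z),feed=.03)
        if ctrl.state()["contact_force"][2]-f0>3: break
    st("touch"); claw.grip(.078); st("rel")
    ctrl.move_linear(W(x-.05,0,z+.005),feed=.12); ctrl.move_linear(W(-.13,0,z+.04),feed=.25); st("out")
E
python3 - <<'E'
from h import *
place(.037)
for n in("top","scene"):
    p,_=snapshot(n); cv2.imwrite(f"pics/{n}2.png",p)
a=cv2.imread("pics/top2.png")[120:290,120:280];b=cv2.imread("pics/scene2.png")[230:400,235:395]
cv2.imwrite("pics/g2.png",cv2.resize(np.hstack([a,b]),None,fx=2.4,fy=2.4))
E
```

```text
Traceback (most recent call last):
  File "h.py", line 34, in place
    ctrl.reach(W(-.13,0,zt+.035),ori(TH)); ctrl.move_linear(W(x,0,zt+.02),feed=.15); st("in")
    ~~~~~~~~~~^^^^^^^^^^^^^^^^^^^^^^^^^^^
cell.Unreachable: the arm cannot take that pose within its joint ranges
```

Run:
```python
from h import *
for t in(.5,.55,.6,.65):
    print(t,[(x,z) for x in(-.08,-.09,-.1,-.11,-.12) for z in(.045,.06,.075,.09) if ctrl.solve_ik(W(x,0,z),ori(TH,t)) is not None])
print([np.round(ctrl.solve_ik(W(-.08,0,.07),ori(TH,t)),2) for t in(.5,.6)])
```

```text
0.5 [(-0.08, 0.045), (-0.08, 0.06), (-0.08, 0.075), (-0.08, 0.09), (-0.09, 0.045), (-0.09, 0.06), (-0.09, 0.075), (-0.09, 0.09), (-0.1, 0.045), (-0.1, 0.06), (-0.1, 0.075), (-0.1, 0.09), (-0.11, 0.045), (-0.11, 0.06), (-0.11, 0.075), (-0.11, 0.09), (-0.12, 0.045), (-0.12, 0.06), (-0.12, 0.075), (-0.12, 0.09)]
0.55 [(-0.08, 0.045), (-0.08, 0.06), (-0.08, 0.075), (-0.08, 0.09), (-0.09, 0.045), (-0.09, 0.06), (-0.09, 0.075), (-0.09, 0.09), (-0.1, 0.045), (-0.1, 0.06), (-0.1, 0.075), (-0.1, 0.09), (-0.11, 0.045), (-0.11, 0.06), (-0.11, 0.075), (-0.11, 0.09), (-0.12, 0.045)]
0.6 [(-0.08, 0.045), (-0.08, 0.06), (-0.08, 0.075), (-0.08, 0.09), (-0.09, 0.045), (-0.09, 0.06), (-0.09, 0.075), (-0.09, 0.09), (-0.1, 0.045), (-0.1, 0.06), (-0.1, 0.075), (-0.1, 0.09)]
0.65 [(-0.08, 0.045), (-0.08, 0.06), (-0.08, 0.075), (-0.08, 0.09), (-0.09, 0.045), (-0.09, 0.06), (-0.09, 0.075), (-0.09, 0.09)]
[array([ 0.12, -0.64,  2.19,  0.01,  1.09,  1.55]), array([ 0.12, -0.75,  2.29,  0.01,  1.  ,  1.55])]
```

```bash
sed -i 's/W(-.13,0,/W(-.1,0,/' h.py
python3 - <<'E'
from h import *
place(.037,[.465,-.12,.09])
for n in("top","scene"):
    p,_=snapshot(n); cv2.imwrite(f"pics/{n}2.png",p)
a=cv2.imread("pics/top2.png")[120:290,120:280];b=cv2.imread("pics/scene2.png")[230:400,235:395]
cv2.imwrite("pics/g2.png",cv2.resize(np.hstack([a,b]),None,fx=2.4,fy=2.4))
E
```

```text
in t 6.7 p [0.607 0.112 0.057] w 0.0579 F [ 0.9  0.1 -1.1] g 64.6
low t 7.1 p [0.607 0.112 0.041] w 0.0582 F [-0.3  0.1 -0.7] g 64.6
touch t 8.3 p [0.609 0.112 0.037] w 0.0584 F [-1.9 -0.3  5.6] g 65.4
rel t 8.7 p [0.607 0.112 0.034] w 0.0782 F [0.8 0.2 0.8] g 0.0
out t 9.8 p [0.473 0.094 0.075] w 0.0776 F [-0.1 -0.7  0.4] g 0.0
```

View pics/g2.png

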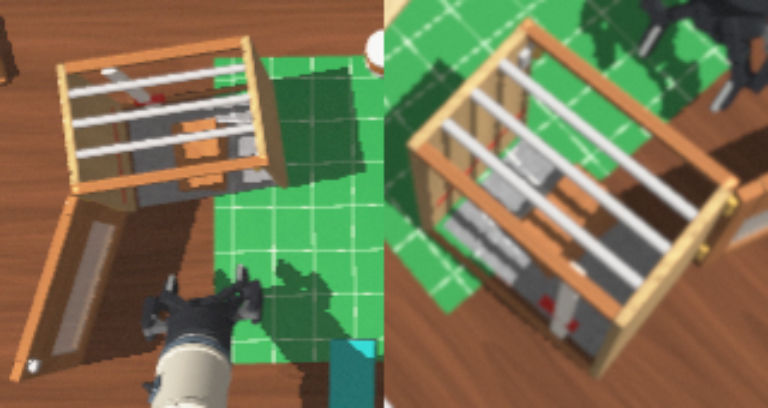

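The brown board is now on the stack in the rack, at left-half (203,145). Contact came at the height I expected, so I fetch the near-centre pale board next.

Run:
```python
from h import *
ctrl.reach([.46,-.17,.10],ori(.24))
pick([.6257,-.2009],.244,.007)
ctrl.move_linear([.47,-.2,.09],feed=.25)
for n in("top","scene"):
    p,_=snapshot(n); cv2.imwrite(f"pics/{n}3.png",p)
a=cv2.imread("pics/top3.png")[140:310,240:400];b=cv2.imread("pics/scene3.png")[100:270,160:320]
cv2.imwrite("pics/g3.png",cv2.resize(np.hstack([a,b]),None,fx=2.4,fy=2.4))
```

```text
down t 12.8 p [ 0.604 -0.206  0.006] w 0.08 F [ 0.7  0.5 -0.1] g 0.0
grip t 13.2 p [ 0.605 -0.207  0.009] w 0.0558 F [-1.9 -0.3  4.2] g 62.8
up t 13.9 p [ 0.604 -0.206  0.095] w 0.0559 F [-0.1 -0.1 -0.4] g 63.5
```

View pics/g3.png

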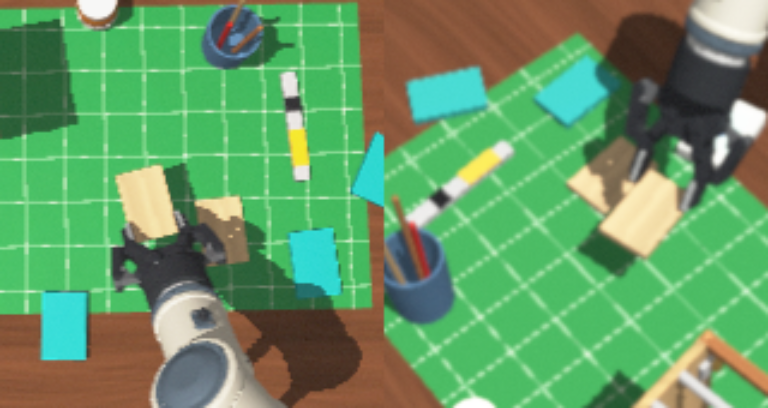

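The thin board is held level at left-half (147,200), and the cup and knife have not moved. Now I place it in the rack.

Run:
```python
from h import *
place(.0545)
for n in("top","scene"):
    p,_=snapshot(n); cv2.imwrite(f"pics/{n}4.png",p)
a=cv2.imread("pics/top4.png")[120:290,120:280];b=cv2.imread("pics/scene4.png")[230:400,235:395]
cv2.imwrite("pics/g4.png",cv2.resize(np.hstack([a,b]),None,fx=2.4,fy=2.4))
```

```text
in t 16.9 p [0.607 0.112 0.074] w 0.0559 F [-0.1  0.2  0.3] g 63.5
low t 17.3 p [0.607 0.112 0.059] w 0.056 F [ 0.2 -0.6 -0.9] g 63.6
touch t 18.0 p [0.608 0.112 0.057] w 0.0558 F [-0.6 -0.2  6.1] g 64.8
rel t 18.4 p [0.607 0.112 0.054] w 0.0783 F [-0.3  0.2 -1.3] g 0.0
out t 19.5 p [0.473 0.094 0.096] w 0.0783 F [ 0.5  0.2 -0.3] g 0.0
```

View pics/g4.png

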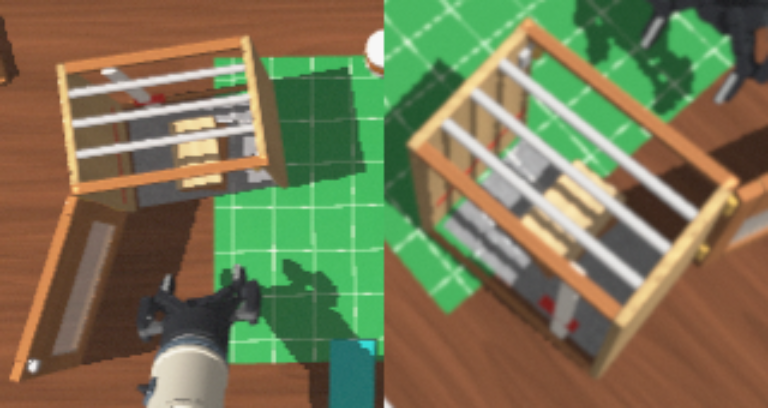

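The pale board now tops the stack, at left-half (198,152), squarely placed with the fingers clear. Next is the door: go over its top to the outer side, then sweep it towards shut.

```bash
cat >> h.py <<'E'
def D(a,r,c,z):
    d=np.array([-np.sin(a),-np.cos(a)]);n=np.array([-np.cos(a),np.sin(a)])
    return W(*(np.array([0,.11])+r*d+(.012+c)*n),z)
E
python3 - <<'E'
from h import *
c=np.array([[198,152]])/2.4+[120,120]; print("stack centre local",((onplane("top",c,.06)[:,:2]-O)@RR).round(3))
v=ori(TH,0)
pts=[W(-.12,.0,.29),D(2.05,.16,.07,.29),D(2.05,.16,.06,.16)]+[D(a,.16,.012,.16) for a in np.arange(1.9,.19,-.2)]
print([ctrl.solve_ik(p,v) is not None for p in pts])
for t in(.6,.8): print(t,[ctrl.solve_ik(D(a,.165,.02,.175),ori(TH,t)) is not None for a in(.4,.3,.2,.1,0)])
claw.grip(0); ctrl.reach(W(-.1,0,.29),v); ctrl.reach(pts[1],v); ctrl.move_linear(pts[2],feed=.2); st("beside")
for p in pts[3:]: ctrl.move_linear(p,feed=.12); st("")
p,_=snapshot("top"); cv2.imwrite("pics/top5.png",p); q,_=snapshot("scene"); cv2.imwrite("pics/scene5.png",q)
cv2.imwrite("pics/g5.png",cv2.resize(np.hstack([p[120:290,120:280],q[210:380,255:415]]),None,fx=2.4,fy=2.4))
E
```

```text
stack centre local [[ 0.054 -0.006]]
[True, True, True, True, True, True, True, True, True, True, True, True]
0.6 [True, True, True, True, True]
0.8 [False, False, False, True, True]
beside t 23.0 p [0.431 0.338 0.162] w 0.0001 F [ 0.1  0.8 -0.4] g 0.0
 t 23.7 p [0.405 0.271 0.161] w 0.0003 F [-0.1  0.3  0.2] g 0.0
 t 24.1 p [0.397 0.239 0.16 ] w 0.0001 F [-0.1  0.7 -0.5] g 0.0
 t 24.6 p [0.395 0.207 0.16 ] w -0.0003 F [0.4 0.5 0.4] g 0.0
 t 25.0 p [0.4   0.175 0.16 ] w 0.0002 F [1.  0.1 0.6] g 0.0
 t 25.4 p [0.412 0.145 0.16 ] w 0.0001 F [-0.2  0.4  0.8] g 0.0
 t 25.8 p [0.429 0.118 0.16 ] w 0.0003 F [-0.6 -0.4  0.8] g 0.0
 t 26.2 p [0.451 0.094 0.16 ] w 0.0001 F [ 0.5  0.6 -0.2] g 0.0
 t 26.6 p [0.477 0.076 0.16 ] w -0.0003 F [-0.5 -0.7 -1.2] g 0.0
 t 27.1 p [0.507 0.063 0.16 ] w -0.0 F [0.2 0.5 0.2] g 0.0
```

View pics/g5.png

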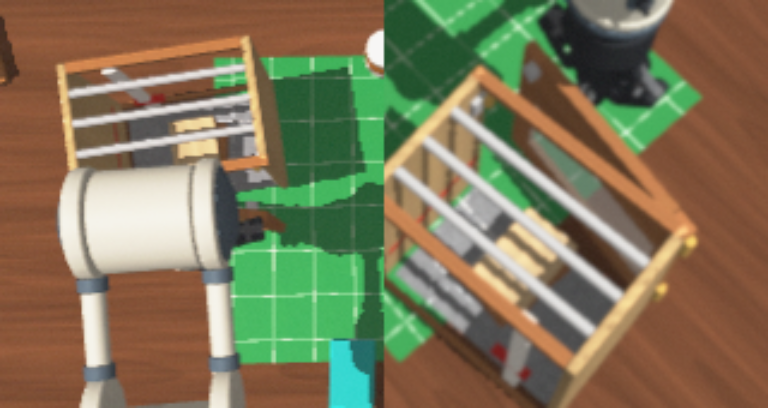

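The right half shows the door about 0.3 rad open, its free edge at (525,50), with the gripper outside it. Now I tilt the tool and push on the brass plate while watching the force.

Run:
```python
from h import *
ctrl.move_linear(D(.3,.165,.05,.175),feed=.15)
ctrl.reach(D(.3,.165,.045,.175),ori(TH)); st("tilted")
ax=np.r_[RR[:,0],0]
for c in np.arange(.075,-.012,-.0025):
    ctrl.move_linear(D(0,.165,c,.175),feed=.06); f=-np.dot(ctrl.state()["contact_force"],ax); print(round(c,4),round(f,1),end="; ")
    if f>22: break
st("end"); ctrl.dwell(.3); st("d")
ctrl.move_linear(D(0,.165,.06,.18),feed=.1); ctrl.dwell(.3)
ctrl.reach([.35,-.25,.25],ori(-.4,0)); st("away")
p,_=snapshot("top"); q,_=snapshot("scene")
cv2.imwrite("pics/g6.png",cv2.resize(np.hstack([p[120:290,120:280],q[210:380,255:415]]),None,fx=2.4,fy=2.4))
```

```text
tilted t 28.3 p [0.474 0.063 0.175] w 0.0004 F [-0.3  0.1  0.6] g 0.0
0.075 0.5; 0.0725 0.5; 0.07 0.1; 0.0675 -0.6; 0.065 0.2; 0.0625 0.0; 0.06 1.3; 0.0575 -0.6; 0.055 0.1; 0.0525 0.2; 0.05 -0.1; 0.0475 0.2; 0.045 0.6; 0.0425 0.3; 0.04 0.1; 0.0375 0.6; 0.035 0.3; 0.0325 0.4; 0.03 -0.3; 0.0275 -0.2; 0.025 0.5; 0.0225 0.6; 0.02 -0.1; 0.0175 1.6; 0.015 -0.7; 0.0125 0.8; 0.01 -0.5; 0.0075 -0.1; 0.005 20.7; 0.0025 42.4; end t 36.2 p [0.561 0.05  0.175] w -0.0 F [-42.   -5.5  17.8] g 21.6
d t 36.5 p [0.561 0.05  0.175] w -0.0 F [-42.6  -5.   16.5] g 21.4
away t 38.8 p [ 0.35  -0.249  0.25 ] w -0.0004 F [-0.5  0.8  0.8] g 0.0
```

View pics/g6.png

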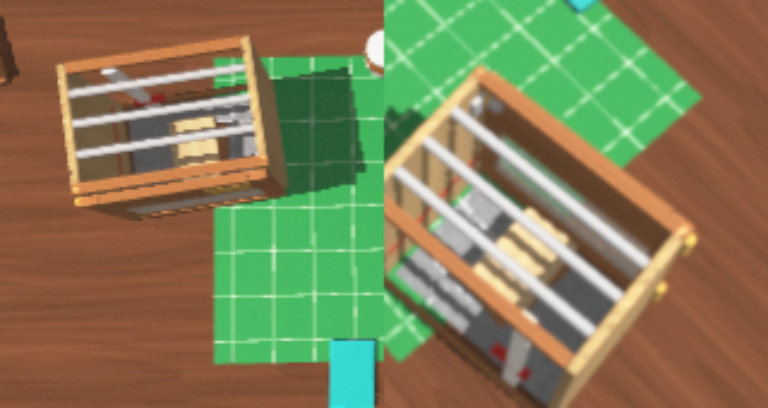

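The door looks flush, but the push record showed no separate catch bump before the hard stop. I check its angle closely.

Run:
```python
from h import *
p,_=snapshot("top"); q,_=snapshot("scene")
a=cv2.resize(p[175:215,145:245],None,fx=7.5,fy=7.5,interpolation=cv2.INTER_CUBIC); b=cv2.resize(q[232:322,285:395],None,fx=3,fy=3,interpolation=cv2.INTER_CUBIC)
im=np.zeros((580,760,3),np.uint8); im[:300,:750]=a; im[305:575,:330]=b
# predicted door outer top edge at z=.215 for angle 0 (green) and .08 (red)
def edge(al,f,n): 
    d=np.array([-np.sin(al),-np.cos(al)]);nn=np.array([-np.cos(al),np.sin(al)])
    return project(n,[W(*(np.array([0,.11])+r*d+f*nn),.215) for r in(0,.215)])
for al,col in((0,(0,255,0)),(.08,(0,0,255))):
    e=(edge(al,.012,"top")-[145,175]+.5)*7.5
    for x in e: cv2.circle(im,tuple(int(v) for v in x),4,col,-1)
cv2.imwrite("pics/g7.png",im)
```

```text
(no output)
```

View pics/g7.png

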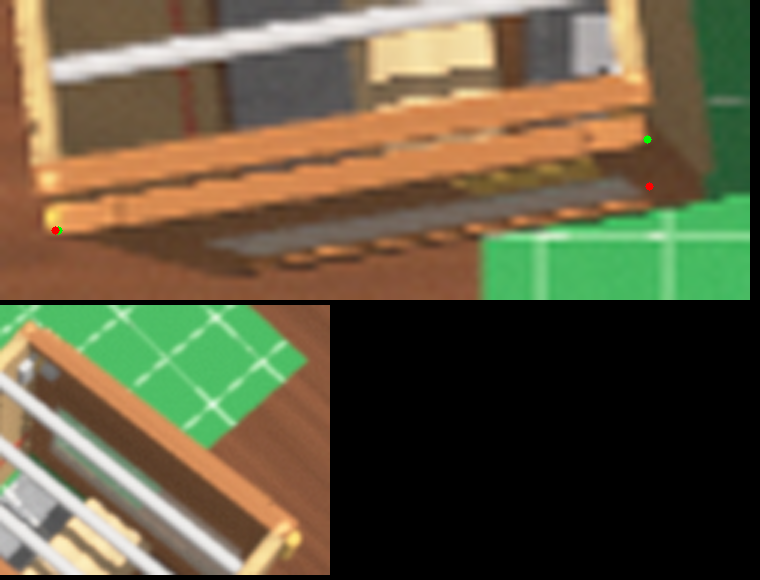

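In the crop the door's outer top edge runs (52,232)–(645,145). It is parallel to the header and meets the shut prediction (green, 647,139), far from the 0.08 rad one (red, 650,187). The door is seated and stayed put after I let go, so I hand in.

```bash
python3 -c "
from cell import ctrl
print(ctrl.hand_in(), ctrl.state()['time'])"
```

```text
the job is handed in; nothing more can be done
the job is handed in; nothing more can be done
```

I handed the job in with one thick and one thin board added, so the stack should be level with the red mark at 60 mm. The second thin board is still outside and the door looks fully shut in the last picture, though I saw no separate click in the push force and no pass/fail result came back.

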